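# Load the last spun tubes and hold the carrier level

### The job

The spin is done: move the two tubes still in the centrifuge bucket into the two free pockets of the grey tube carrier, each standing right down on the pocket floor so that both rows are full, and let go of them while the carrier still stands in its tray. Then take the carrier by its handle, lift it straight up about 10 cm above the tray and finish holding it there, level and still, with all eight tubes in it. Keep the tubes upright all the time so that their layers do not mix, and leave the bottle, the jar and the balance where they are.

Things in the scene. Friction and masses are not known exactly. Their poses are not given: they have to be found in the camera images.
- tray: Shallow white plastic spill tray fixed to the bench, 150 x 266 mm outside, 20 mm high, walls and floor 4 mm. Origin: centre of its underside, on the bench; y runs along its length, z up.
- carrier: Loose grey aluminium tube carrier standing in the tray, 122 (x) x 236 (y) mm, 0.28 kg empty, 0.64 kg with 8 tubes; full, it hangs level from mid-handle. Origin: centre of its underside (4 mm above the bench), z up. Base 4 mm; two sheets with 32 mm square openings, tops at 30 and 72 mm. Pockets: two rows (x -40, +40) of four (y -98, -54, 54, 98 mm); six hold tubes, two are free.
- carrier_handle (a point): Centre of the carrier's black handle bar, 126 mm above its underside, between the inner columns. Bar along the carrier's y: 68 mm long, 14 mm thick (x), 20 mm high, 56 mm of it free between two posts (12 x 6 mm) that stand on the base. The aisle between the rows is otherwise clear down to the sheet at 72 mm. Axes as the carrier's.
- bucket: Rectangular steel centrifuge bucket, heavy and fixed on the bench, 70 mm (its x) x 112 mm (its y) x 66 mm high, a lug of 44 mm on each x side reaching to 45 mm from its centre. Black adapter inside with two round holes of 32 mm at y = -23 and +23 mm, floor at 8 mm, top at 64 mm; a tube stands upright in each. Origin: centre of its underside, on the bench.
- pocket0 (a point): Middle of the floor of a carrier pocket (x = -40, y = -98 mm in the carrier), 4 mm above the carrier's underside; a tube in it has its origin here (it may stand up to 1.5 mm off centre). It is free if no tube stands in it at the start.
- pocket1 (a point): Middle of the floor of a carrier pocket (x = -40, y = -54 mm in the carrier), 4 mm above the carrier's underside; a tube in it has its origin here (it may stand up to 1.5 mm off centre). It is free if no tube stands in it at the start.
- pocket2 (a point): Middle of the floor of a carrier pocket (x = -40, y = 54 mm in the carrier), 4 mm above the carrier's underside; a tube in it has its origin here (it may stand up to 1.5 mm off centre). It is free if no tube stands in it at the start.
- pocket3 (a point): Middle of the floor of a carrier pocket (x = -40, y = 98 mm in the carrier), 4 mm above the carrier's underside; a tube in it has its origin here (it may stand up to 1.5 mm off centre). It is free if no tube stands in it at the start.
- pocket4 (a point): Middle of the floor of a carrier pocket (x = 40, y = -98 mm in the carrier), 4 mm above the carrier's underside; a tube in it has its origin here (it may stand up to 1.5 mm off centre). It is free if no tube stands in it at the start.
- pocket5 (a point): Middle of the floor of a carrier pocket (x = 40, y = -54 mm in the carrier), 4 mm above the carrier's underside; a tube in it has its origin here (it may stand up to 1.5 mm off centre). It is free if no tube stands in it at the start.
- pocket6 (a point): Middle of the floor of a carrier pocket (x = 40, y = 54 mm in the carrier), 4 mm above the carrier's underside; a tube in it has its origin here (it may stand up to 1.5 mm off centre). It is free if no tube stands in it at the start.
- pocket7 (a point): Middle of the floor of a carrier pocket (x = 40, y = 98 mm in the carrier), 4 mm above the carrier's underside; a tube in it has its origin here (it may stand up to 1.5 mm off centre). It is free if no tube stands in it at the start.
- tube0: One of eight identical capped 50 ml centrifuge tubes, frosted plastic, paper label, 45 g. Origin: middle of the tip; z up to the cap. Body 29 mm wide, below 15 mm a cone to a 10 mm tip; white screw cap 34 mm wide, 100 to 118 mm above the origin (grip at about 109 mm). At the start two stand in the bucket, six in the carrier; which ones changes.
- tube1: One of eight identical capped 50 ml centrifuge tubes, frosted plastic, paper label, 45 g. Origin: middle of the tip; z up to the cap. Body 29 mm wide, below 15 mm a cone to a 10 mm tip; white screw cap 34 mm wide, 100 to 118 mm above the origin (grip at about 109 mm). At the start two stand in the bucket, six in the carrier; which ones changes.
- tube2: One of eight identical capped 50 ml centrifuge tubes, frosted plastic, paper label, 45 g. Origin: middle of the tip; z up to the cap. Body 29 mm wide, below 15 mm a cone to a 10 mm tip; white screw cap 34 mm wide, 100 to 118 mm above the origin (grip at about 109 mm). At the start two stand in the bucket, six in the carrier; which ones changes.
- tube3: One of eight identical capped 50 ml centrifuge tubes, frosted plastic, paper label, 45 g. Origin: middle of the tip; z up to the cap. Body 29 mm wide, below 15 mm a cone to a 10 mm tip; white screw cap 34 mm wide, 100 to 118 mm above the origin (grip at about 109 mm). At the start two stand in the bucket, six in the carrier; which ones changes.
- tube4: One of eight identical capped 50 ml centrifuge tubes, frosted plastic, paper label, 45 g. Origin: middle of the tip; z up to the cap. Body 29 mm wide, below 15 mm a cone to a 10 mm tip; white screw cap 34 mm wide, 100 to 118 mm above the origin (grip at about 109 mm). At the start two stand in the bucket, six in the carrier; which ones changes.
- tube5: One of eight identical capped 50 ml centrifuge tubes, frosted plastic, paper label, 45 g. Origin: middle of the tip; z up to the cap. Body 29 mm wide, below 15 mm a cone to a 10 mm tip; white screw cap 34 mm wide, 100 to 118 mm above the origin (grip at about 109 mm). At the start two stand in the bucket, six in the carrier; which ones changes.
- tube6: One of eight identical capped 50 ml centrifuge tubes, frosted plastic, paper label, 45 g. Origin: middle of the tip; z up to the cap. Body 29 mm wide, below 15 mm a cone to a 10 mm tip; white screw cap 34 mm wide, 100 to 118 mm above the origin (grip at about 109 mm). At the start two stand in the bucket, six in the carrier; which ones changes.
- tube7: One of eight identical capped 50 ml centrifuge tubes, frosted plastic, paper label, 45 g. Origin: middle of the tip; z up to the cap. Body 29 mm wide, below 15 mm a cone to a 10 mm tip; white screw cap 34 mm wide, 100 to 118 mm above the origin (grip at about 109 mm). At the start two stand in the bucket, six in the carrier; which ones changes.
- wash_bottle: White plastic bottle, 64 mm wide, 125 mm high, not to be disturbed. Origin: centre of its underside.
- jar: Amber glass jar, 68 mm wide, 70 mm high, not to be disturbed. Origin: centre of its underside.
- balance: White bench balance with a steel pan, 190 x 150 mm, 41 mm high, not to be disturbed. Origin: centre of its underside.
There are look-alikes about, which are no part of the job. Leave any green, pink or red look-alike of the tube2 alone.

How it is judged:
On the way:
1. all eight tubes stand right down in the carrier's pockets, the fingers off them, the carrier still standing in its tray (z of tube0 in the frame of carrier between 0 and 0.009 m and x of tube0 in the frame of carrier between -0.05 and 0.05 m and y of tube0 in the frame of carrier between -0.108 and 0.108 m and z of tube1 in the frame of carrier between 0 and 0.009 m and x of tube1 in the frame of carrier between -0.05 and 0.05 m and y of tube1 in the frame of carrier between -0.108 and 0.108 m and z of tube2 in the frame of carrier between 0 and 0.009 m and x of tube2 in the frame of carrier between -0.05 and 0.05 m and y of tube2 in the frame of carrier between -0.108 and 0.108 m and z of tube3 in the frame of carrier between 0 and 0.009 m and x of tube3 in the frame of carrier between -0.05 and 0.05 m and y of tube3 in the frame of carrier between -0.108 and 0.108 m and z of tube4 in the frame of carrier between 0 and 0.009 m and x of tube4 in the frame of carrier between -0.05 and 0.05 m and y of tube4 in the frame of carrier between -0.108 and 0.108 m and z of tube5 in the frame of carrier between 0 and 0.009 m and x of tube5 in the frame of carrier between -0.05 and 0.05 m and y of tube5 in the frame of carrier between -0.108 and 0.108 m and z of tube6 in the frame of carrier between 0 and 0.009 m and x of tube6 in the frame of carrier between -0.05 and 0.05 m and y of tube6 in the frame of carrier between -0.108 and 0.108 m and z of tube7 in the frame of carrier between 0 and 0.009 m and x of tube7 in the frame of carrier between -0.05 and 0.05 m and y of tube7 in the frame of carrier between -0.108 and 0.108 m and height (world z) of carrier below 0.012 m and angle between carrier's own z axis and vertical below 0.05 rad and contact force between each of tube0, tube1, tube2, tube3, tube4, tube5, tube6, tube7 and the fingers below 0.05 N), for 0.2 s.
At the end, for the whole second after the job is handed in: Carrier gripped by the fingers (over 2 N), underside 60-180 mm above the bench, within 70 mm of the tray centre, touching neither tray nor bucket, tilt < 0.09 rad, slower than 20 mm/s and 0.1 rad/s; all eight tubes in its pockets, tips within 5 mm of the pocket floors (z of tube0 in the frame of carrier between 0 and 0.009 m and x of tube0 in the frame of carrier between -0.05 and 0.05 m and y of tube0 in the frame of carrier between -0.108 and 0.108 m and z of tube1 in the frame of carrier between 0 and 0.009 m and x of tube1 in the frame of carrier between -0.05 and 0.05 m and y of tube1 in the frame of carrier between -0.108 and 0.108 m and z of tube2 in the frame of carrier between 0 and 0.009 m and x of tube2 in the frame of carrier between -0.05 and 0.05 m and y of tube2 in the frame of carrier between -0.108 and 0.108 m and z of tube3 in the frame of carrier between 0 and 0.009 m and x of tube3 in the frame of carrier between -0.05 and 0.05 m and y of tube3 in the frame of carrier between -0.108 and 0.108 m and z of tube4 in the frame of carrier between 0 and 0.009 m and x of tube4 in the frame of carrier between -0.05 and 0.05 m and y of tube4 in the frame of carrier between -0.108 and 0.108 m and z of tube5 in the frame of carrier between 0 and 0.009 m and x of tube5 in the frame of carrier between -0.05 and 0.05 m and y of tube5 in the frame of carrier between -0.108 and 0.108 m and z of tube6 in the frame of carrier between 0 and 0.009 m and x of tube6 in the frame of carrier between -0.05 and 0.05 m and y of tube6 in the frame of carrier between -0.108 and 0.108 m and z of tube7 in the frame of carrier between 0 and 0.009 m and x of tube7 in the frame of carrier between -0.05 and 0.05 m and y of tube7 in the frame of carrier between -0.108 and 0.108 m and z of carrier in the frame of tray between 0.06 and 0.18 m and horizontal distance between carrier and tray below 0.07 m and angle between carrier's own z axis and vertical below 0.09 rad and linear speed of carrier below 0.02 m/s and angular speed of carrier below 0.1 rad/s and contact force between carrier and the fingers above 2 N and contact force between carrier and tray below 0.05 N and contact force between carrier and bucket below 0.05 N); the arm keeps its last pose, push and grip.
It fails at once if a tube is tipped more than 0.5 rad (about 30 degrees) from upright (angle between any of tube0, tube1, tube2, tube3, tube4, tube5, tube6, tube7's own z axis and vertical above 0.5 rad).
It fails at once if the bottle, the jar or the balance is moved more than 20 mm (distance of any of wash_bottle, jar, balance from where it was at the start of the episode above 0.02 m).
It also fails if it takes over 62 s, if anything falls off the work surface, if the arm or the gripper's body presses on something with over 40 N, if the wrist force passes 120 N, or if a joint passes its speed limit or range.

### The arm

A 6-joint arm with a two-finger parallel gripper is mounted at the origin on the work surface. World frame = base frame: x ahead of the robot, y to its left, z up, the work surface at z = 0. Lengths are in m, angles in rad, forces in N, time in s.
With the tool pointing down it reaches from about 0.3 to 0.875 m from the base axis. Payload 4.2 kg.
Tool frame: the origin (TCP) lies midway between the tips of the shut fingers; the grasp point (between the pads) lies 19 mm behind it; z points along the fingers, y is the line along which they close (so a half turn about z gives the same grasp; the last joint's range is limited). The gripper opens to 85 mm and grips with 20 to 120 N. Pads are 22 mm wide; open, the fingers measure 114 mm over their backs; the gripper's body (76 mm by 85 mm) begins 54 mm behind the grasp point. The pads swing forward as they close: fully open they stand 13 mm farther back than shut.
Start: joints at [1.285, 0.32, 1.565, -0, 1.257, -0.02], TCP at [0.151, 0.555, 0.231] pointing down, gripper open.
Joint ranges: [-3.11, 3.11], [-0.84, 2.01], [0.21, 2.61], [-1.34, 4.49], [0.05, 2.63], [-2.56, 2.56]. Speed limits (rad/s): [2.57, 2.57, 3.14, 3.14, 3.14, 3.14].

### API

Orientations are given as a 3x3 rotation matrix whose columns are the frame's x, y, z axes.
In Python, from cell import sensors, vision, hand_in gives the robot as it stands.
- The arm moves only by the tool jog_arm, never from a script. Its argument "deltas" is one flat list of numbers, 5 for each row, row after row: the closure, from 0 (fully open) to 1 (shut), then the shift along the tool's x, y, z in cm, then the turn about the tool's z in degrees. In form: [gripper, x, y, z, twist, gripper, x, y, z, twist, ...]. A call has exactly 5 rows; each row shifts and turns the commanded pose from where the row before left it, along the tool's axes as they then stand; what a row does not reach is not made up. A row lasts 1/10 s, in which the tool goes at most 50 mm and 8.59 degrees, less where a joint would pass 70% of its speed; a pose out of reach is approached as far as the arm can. A call is refused whole if a number of a shift passes 5 or a number of a turn 8.59, either way. A call with a gripper value outside its range is refused whole. The fingers move at their own pace and stop on an object; "grip_force" is the grip in N (left out, the last holds). Time passes only in rows, so rows that do not move let the fingers close, or fill a call up. It gives the time, the measured TCP pose, the force, the opening and the grip force at its end, in the units of the state.
- sensors.get_obs(): the state, without advancing time (a new reading comes with each control period).
- vision.read_camera(name): name is "scene" or "top" or "wrist"; returns the picture (480x640x3 uint8, blue, green, red); there is no depth.
- vision.camera_params(name): a dict with "intrinsics" (3x3 intrinsics, pixels), "distortion" ([k1, k2, p1, p2, k3] as OpenCV has them; the pictures are not rectified), "R" (3x3) and "t" (3): a world point X has camera coordinates R X + t. Camera axes: x right, y down, z forward; pixel columns grow to the right and rows downward; lengths in m; the calibration is good to about 2 mm. A picture is of the moment at which its call begins: read the wrist's pose just before it. camera_params takes no time and is no camera call; for the wrist camera it gives the pose at the moment of the call.
- hand_in(): hands the job in; it is judged then, once.
The state is a dict: "t": time; "q": joint angles; "qd": joint speeds; "tau": joint torques, N m; "ee_pos": TCP position; "tool_rot": TCP orientation; "contact_force": force on the tool from outside, world axes, zero at the start; "wrist_torque": the same for the moment, N m; "grip_width": finger opening in m; "grasp_force": force on a finger pad.
Only numpy, scipy, OpenCV 4.12 (cv2) and the standard library are available. Lean on these libraries where they do the work, as an engineer would, in place of code of your own. Each camera call takes 0.05 s, during which the arm holds its last target. There are 200 camera calls.

## Working session

There is one attempt and no reset: what is moved stays moved. The work goes in short steps, Python scripts to look and compute and a tool call to move; the robot and the scene stay as the last step left them, time stands still between calls to the robot, and variables do not carry over. Pictures are saved under pics/ and viewed, at most 10 in all, crops included, and the job is handed in when it is done.

Besides the shell and the picture viewer there is one more tool, called after "Emit:" by a JSON object that holds its "method" and its "body", one argument or row to a line. jog_arm: Moves the arm, as the interface text tells. Its arguments: {"type":"object","properties":{"deltas":{"type":"array"},"grip_force":{"type":"number"}},"required":["deltas"]}

```bash
mkdir -p pics; python3 - <<'E'
from cell import sensors, vision
import cv2,numpy as np
o=sensors.get_obs();print(o['t'],o['ee_pos'],o['tool_rot'],o['grip_width'])
for n in['scene','top']:
    cv2.imwrite(f'pics/{n}0.png',vision.read_camera(n)); p=vision.camera_params(n);print(n,p)
print(vision.camera_params('wrist'))
E
```

```text
0.0 [0.15090267 0.5543418  0.23047186] [[-9.64892321e-01  2.62645316e-01 -4.95920728e-04]
 [ 2.62645783e-01  9.64890738e-01 -1.74839332e-03]
 [ 1.93020017e-05 -1.81726277e-03 -9.99998349e-01]] 0.08531583821932812
scene {'intrinsics': array([[560.16249862,   0.        , 308.15487231],
       [  0.        , 560.16249862, 227.73367414],
       [  0.        ,   0.        ,   1.        ]]), 'distortion': array([-0.06793007,  0.        ,  0.        ,  0.        ,  0.        ]), 'R': array([[-0.17178043,  0.98506094, -0.01210078],
       [ 0.82509894,  0.13715248, -0.54808844],
       [-0.53824086, -0.1041352 , -0.83633285]]), 't': array([ 0.13580515, -0.45081536,  1.67668852])}
top {'intrinsics': array([[526.06955234,   0.        , 316.14436255],
       [  0.        , 526.06955234, 239.95209249],
       [  0.        ,   0.        ,   1.        ]]), 'distortion': array([-0.10200698,  0.        ,  0.        ,  0.        ,  0.        ]), 'R': array([[ 0.01285799, -0.99990154,  0.00562063],
       [-0.98042544, -0.01371161, -0.19641269],
       [ 0.19647042, -0.00298513, -0.98050521]]), 't': array([-0.05512316,  0.61146522,  1.39527292])}
{'intrinsics': array([[352.95258112,   0.        , 316.97146115],
       [  0.        , 352.95258112, 238.7191514 ],
       [  0.        ,   0.        ,   1.        ]]), 'distortion': array([-0.03961139,  0.        ,  0.        ,  0.        ,  0.        ]), 'R': array([[ 0.26255191,  0.96491694, -0.00133918],
       [ 0.9209327 , -0.25016916,  0.2988283 ],
       [ 0.28800947, -0.07969124, -0.95430595]]), 't': array([-0.57366641, -0.03903692,  0.37966451])}
```

View pics/scene0.png

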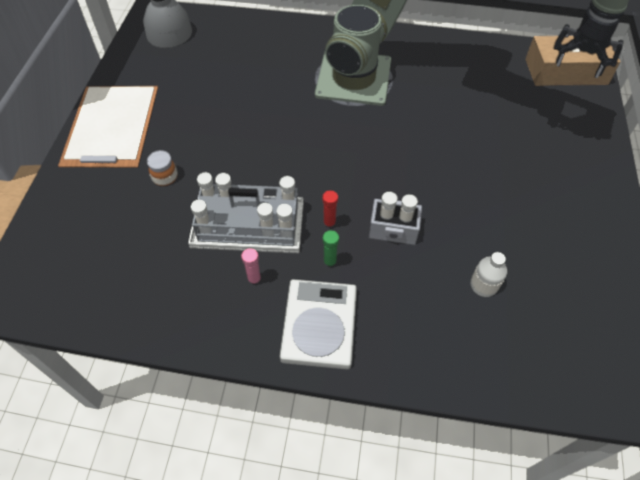

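View pics/top0.png

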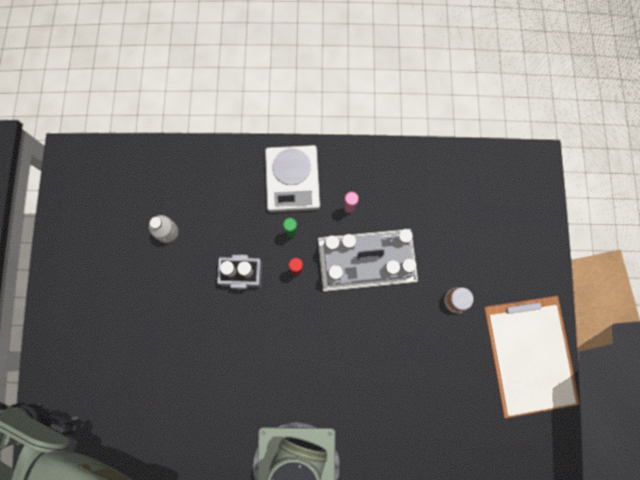

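The scene view shows the bucket caps at (390,199) and (409,202), and the carrier caps at (205,180), (223,181), (287,184), (200,207), (265,211) and (285,211). In the top view the bucket caps are at (228,268) and (245,268) and the handle is at (370,254). The free pockets there are near (389,238) and (352,270). The red, green and pink look-alikes stand apart at (296,266), (290,225) and (351,199), so I'm leaving them alone.

```bash
cat > h.py <<'E'
import numpy as np, cv2
def ray(p,uv):
    n=cv2.undistortPoints(np.array([[uv]],float),p['intrinsics'],p['distortion'])[0,0]
    R=np.array(p['R']);d=R.T@np.r_[n,1];return -R.T@np.array(p['t']),d/np.linalg.norm(d)
def tri(obs):
    A=0;b=0
    for p,uv in obs:
        c,d=ray(p,uv);M=np.eye(3)-np.outer(d,d);A=A+M;b=b+M@c
    X=np.linalg.solve(A,b)
    return X, max(np.linalg.norm((np.eye(3)-np.outer(d,d))@(X-c)) for c,d in [ray(*o) for o in obs])
def plane(p,uv,z):
    c,d=ray(p,uv);return c+d*(z-c[2])/d[2]
def proj(p,X):
    X=np.atleast_2d(np.array(X,float));r=cv2.Rodrigues(np.array(p['R']))[0]
    return cv2.projectPoints(X,r,np.array(p['t']),p['intrinsics'],p['distortion'])[0][:,0]
E
python3 - <<'E'
from cell import vision
from h import *
s=vision.camera_params('scene');t=vision.camera_params('top')
S=dict(bL=(409,201),bR=(390,198),c1=(265,210),c2=(285,210),c3=(200,206),c4=(287,184),c5=(223,180),c6=(205,179),h=(243,194))
T=dict(bL=(228,268),bR=(245,268),c1=(349,241),c2=(332,243),c3=(405,236),c4=(336,272),c5=(393,267),c6=(409,266),h=(370,254))
for k in S: print(k,*[np.round(v,4) for v in tri([(s,S[k]),(t,T[k])])], plane(t,T[k],.125 if k[0]!='h' else .13).round(3))
a=cv2.imread('pics/top0.png')[225:300,210:430];b=cv2.imread('pics/scene0.png')[165:255,185:430]
a=cv2.resize(a,(780,int(75*780/220)),interpolation=2);b=cv2.resize(b,(780,int(90*780/245)),interpolation=2)
cv2.imwrite('pics/z1.png',np.vstack([a,b]))
E
```

```text
bL [0.5216 0.1862 0.1205] 0.0021 [0.521 0.183 0.125]
bR [0.5219 0.1418 0.1225] 0.0028 [0.522 0.139 0.125]
c1 [ 0.5986 -0.1327  0.1189] 0.0014 [ 0.598 -0.134  0.125]
c2 [ 0.5923 -0.0876  0.1205] 0.0013 [ 0.592 -0.089  0.125]
c3 [ 0.6136 -0.2816  0.1214] 0.0018 [ 0.613 -0.283  0.125]
c4 [ 0.5156 -0.0985  0.1161] 0.0016 [ 0.515 -0.1    0.125]
c5 [ 0.5303 -0.249   0.119 ] 0.0013 [ 0.53  -0.249  0.125]
c6 [ 0.5337 -0.292   0.1182] 0.001 [ 0.533 -0.292  0.125]
h [ 0.5643 -0.19    0.1214] 0.0006 [ 0.563 -0.189  0.13 ]
```

View pics/z1.png

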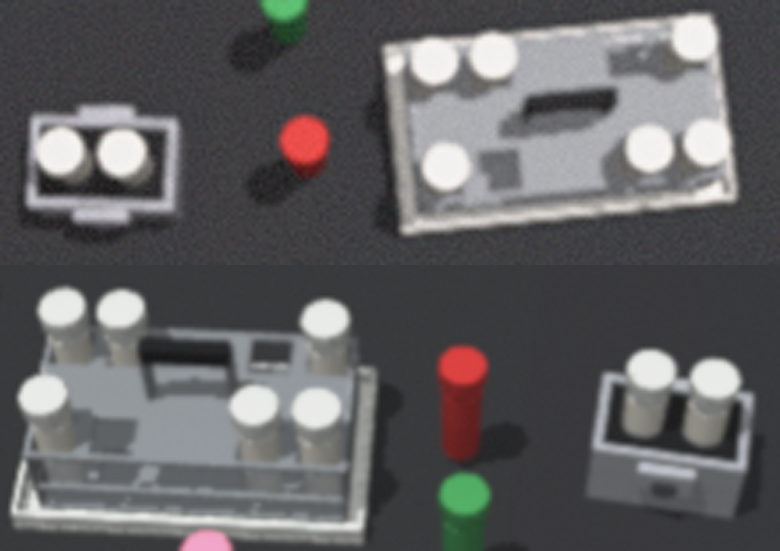

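Every grasp can close along the carrier's x, which is roughly world x. I'll turn the tool and travel to a look pose over the bucket.

```bash
cat >> h.py <<'E'
def plan(o,tgt,yaw,n,nt=None):
    """rows (pre-turn axes) to TCP tgt (m), world yaw (deg) of tool y; tool assumed down"""
    R=o['tool_rot'];y0=np.degrees(np.arctan2(R[1,1],R[0,1]));d=(np.array(tgt)-o['ee_pos'])*100
    tw=-(yaw-y0);nt=nt or n;print('yaw',y0.round(2),'d world cm',d.round(2),'twist',tw.round(2))
    y=np.radians(y0)
    for i in range(n):
        X=np.array([-np.sin(y),np.cos(y)]);X=np.array([-np.sin(y),np.cos(y)]);Y=np.array([np.cos(y),np.sin(y)])
        s=d/n;t=tw/nt if i<nt else 0
        print([round(float(v),2) for v in (X@s[:2],Y@s[:2],-s[2],t)]);y-=np.radians(t)
E
python3 - <<'E'
from cell import sensors
from h import *
plan(sensors.get_obs(),(.52,.13,.23),0,15,10)
E
```

```text
yaw 74.77 d world cm [ 36.91 -42.44  -0.06] twist 74.77
[-3.12, -2.08, 0.0, 7.48]
[-3.36, -1.66, 0.0, 7.48]
[-3.55, -1.21, 0.0, 7.48]
[-3.68, -0.74, 0.0, 7.48]
[-3.74, -0.25, 0.0, 7.48]
[-3.74, 0.24, 0.0, 7.48]
[-3.68, 0.72, 0.0, 7.48]
[-3.55, 1.19, 0.0, 7.48]
[-3.37, 1.65, 0.0, 7.48]
[-3.13, 2.07, 0.0, 7.48]
[-2.83, 2.46, 0.0, 0.0]
[-2.83, 2.46, 0.0, 0.0]
[-2.83, 2.46, 0.0, 0.0]
[-2.83, 2.46, 0.0, 0.0]
[-2.83, 2.46, 0.0, 0.0]
```

Emit:
{"method": "jog_arm", "body": {
  "deltas": [0,-3.1,-2.1,0,7.5,0,-3.4,-1.7,0,7.5,0,-3.5,-1.2,0,7.5,0,-3.7,-0.7,0,7.5,0,-3.7,-0.2,0,7.5]
}}

```text
t: 0.6
ee_pos: [0.2746, 0.4123, 0.231]
tool_rot: [[-0.602, 0.799, -0.0], [0.799, 0.602, -0.001], [-0.0, -0.001, -1.0]]
contact_force: [0.2, 0.4, -0.5]
grip_width: 0.0851
grasp_force: 0.0
```

Emit:
{"method": "jog_arm", "body": {
  "deltas": [0,-3.7,0.2,0,7.5,0,-3.7,0.7,0,7.5,0,-3.5,1.2,0,7.5,0,-3.4,1.6,0,7.5,0,-3.1,2.1,0,7.5]
}}

```text
t: 1.1
ee_pos: [0.3963, 0.2707, 0.2311]
tool_rot: [[0.009, 1.0, -0.0], [1.0, -0.009, -0.0], [-0.0, -0.0, -1.0]]
contact_force: [0.0, 2.2, 0.3]
grip_width: 0.0854
grasp_force: 0.0
```

Emit:
{"method": "jog_arm", "body": {
  "deltas": [0,-2.8,2.5,0,0,0,-2.8,2.5,0,0,0,-2.8,2.5,0,0,0,-2.8,2.5,0,0,0,-2.8,2.5,0,0]
}}

```text
t: 1.6
ee_pos: [0.5208, 0.1302, 0.231]
tool_rot: [[0.004, 1.0, -0.001], [1.0, -0.004, 0.0], [0.0, -0.001, -1.0]]
contact_force: [-0.4, 0.4, 0.0]
grip_width: 0.0853
grasp_force: 0.0
```

```bash
cat >> h.py <<'E'
def shot(n):
    import pickle
    from cell import vision
    p=vision.camera_params('wrist');im=vision.read_camera('wrist');cv2.imwrite(f'pics/{n}.png',im);pickle.dump(p,open(n+'.pkl','wb'));return p,im
def load(n):
    import pickle
    return pickle.load(open(n+'.pkl','rb'))
E
python3 -c "
from h import *
shot('w1')"
```

Emit:
{"method": "jog_arm", "body": {
  "deltas": [0,-1.5,0,0,0,0,-2,0,0,0,0,-1.5,0,0,0,0,0,0,0,0,0,0,0,0,0]
}}

```text
t: 2.15
ee_pos: [0.5196, 0.082, 0.2314]
tool_rot: [[0.004, 1.0, 0.0], [1.0, -0.004, 0.001], [0.001, 0.0, -1.0]]
contact_force: [0.3, 0.6, -0.1]
grip_width: 0.0855
grasp_force: 0.0
```

```bash
python3 -c "
from h import *
shot('w2')
a=cv2.imread('pics/w1.png');b=cv2.imread('pics/w2.png')
cv2.imwrite('pics/m1.png',cv2.resize(np.hstack([a[:,160:480],b[:,160:480]]),(800,600)))
for n in('w1','w2'):print(proj(load(n),[[.5217,.186,.126],[.5217,.14,.126]]).round(1))
"
```

```text
[[318.1 159. ]
 [318.3 223.6]]
[[319.6  83.7]
 [319.8 155.6]]
```

View pics/m1.png

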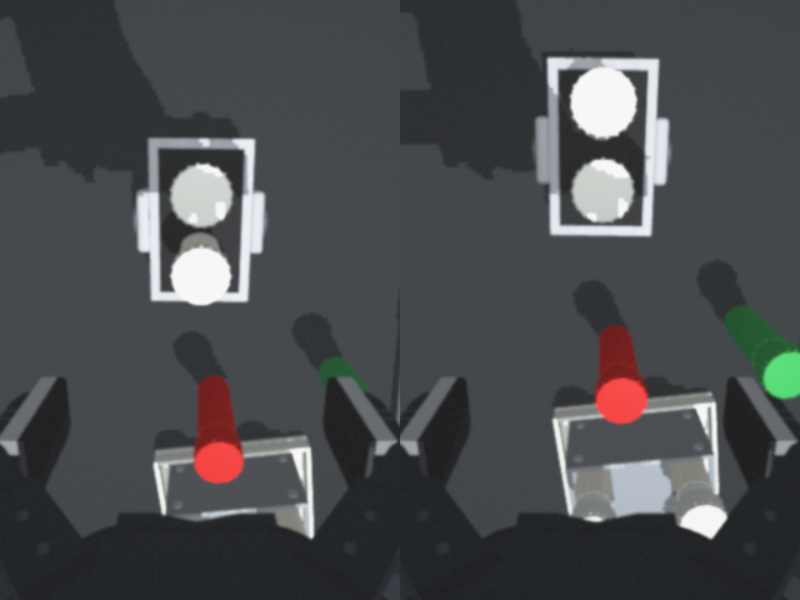

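The two white caps in the bucket show at montage (201,196) and (201,276) in the left view, and (603,103) and (603,190) in the right view. The red tube at (219,460) is a look-alike and stays put.

```bash
python3 -c "
from h import *
from cell import sensors
a,b=load('w1'),load('w2')
f=lambda u,v:(u/1.25+160,v/1.25)
A=tri([(a,f(201,196)),(b,f(203,103))]);B=tri([(a,f(201,276)),(b,f(203,190))]);print(A,B)
for p,uv in((a,f(201,196)),(b,f(203,103)),(a,f(201,276)),(b,f(203,190))): print(plane(p,uv,.126))
"
```

```text
(array([0.52357579, 0.18720562, 0.12268531]), np.float64(1.2223268348117092e-05)) (array([0.52349427, 0.14249147, 0.12750522]), np.float64(3.3501491399823253e-06))
[0.52355574 0.18745316 0.126     ]
[0.52351419 0.18681511 0.126     ]
[0.52351201 0.1421031  0.126     ]
[0.52351334 0.1423996  0.126     ]
```

Emit:
{"method": "jog_arm", "body": {
  "deltas": [0,2,0.2,0,0,0,2,0.2,0,0,0,2,0,3,0,0,0,0,4,0,0,0,0,3,0],
  "grip_force": 35
}}

```text
t: 2.7
ee_pos: [0.5233, 0.1432, 0.1296]
tool_rot: [[0.001, 1.0, -0.001], [1.0, -0.001, 0.0], [0.0, -0.001, -1.0]]
contact_force: [-0.4, 1.1, -0.6]
grip_width: 0.0851
grasp_force: 0.0
```

Emit:
{"method": "jog_arm", "body": {
  "deltas": [0,0,0,2,0,0,0,0,1.5,0,0.3,0,0,0,0,0.5,0,0,0,0,0.8,0,0,0,0]
}}

```text
t: 3.2
ee_pos: [0.525, 0.1422, 0.0974]
tool_rot: [[0.003, 1.0, 0.002], [1.0, -0.003, 0.001], [0.001, 0.002, -1.0]]
contact_force: [0.3, 0.3, 0.2]
grip_width: 0.044
grasp_force: 0.0
```

Emit:
{"method": "jog_arm", "body": {
  "deltas": [1,0,0,0,0,1,0,0,0,0,1,0,0,0,0,1,0,0,0,0,1,0,0,0,0]
}}

```text
t: 3.7
ee_pos: [0.5249, 0.1418, 0.0976]
tool_rot: [[0.004, 1.0, 0.002], [1.0, -0.004, 0.001], [0.001, 0.002, -1.0]]
contact_force: [-0.4, 1.6, 6.2]
grip_width: 0.0326
grasp_force: 34.6
```

Emit:
{"method": "jog_arm", "body": {
  "deltas": [1,0,0,-1,0,1,0,0,-2,0,1,0,0,-4,0,1,0,0,-4,0,1,0,0,-4,0]
}}

```text
t: 4.2
ee_pos: [0.5239, 0.1414, 0.2482]
tool_rot: [[0.004, 1.0, 0.0], [1.0, -0.004, 0.0], [0.0, 0.0, -1.0]]
contact_force: [0.4, -0.3, -0.6]
grip_width: 0.033
grasp_force: 35.4
```

```bash
cat >> h.py <<'E'
def fit(C,L):
    C=np.array(C)[:,:2];L=np.array(L)
    c,l=C.mean(0),L.mean(0);a=C-c;b=L-l
    th=np.arctan2((b[:,0]*a[:,1]-b[:,1]*a[:,0]).sum(),(b*a).sum())
    R=np.array([[np.cos(th),-np.sin(th)],[np.sin(th),np.cos(th)]]);t=c-R@l
    print('yaw',np.degrees(th).round(2),'origin',t.round(4),'res',((L@R.T+t-C)*1000).round(1).tolist())
    return R,t
E
python3 - <<'E'
from h import *
from cell import sensors
C=[(.5986,-.1327),(.5923,-.0876),(.6136,-.2816),(.5156,-.0985),(.5303,-.249),(.5337,-.292)]
L=[(.04,.054),(.04,.098),(.04,-.098),(-.04,.098),(-.04,-.054),(-.04,-.098)]
R,t=fit(C,L)
for q in((.04,-.054),(-.04,.054)):print(R@q+t)
o=sensors.get_obs()
p=R@(-.04,.054)+t
plan(o,(p[0],p[1],.25),5,6)
E
```

```text
yaw 6.09 origin [ 0.564  -0.1902] res [[-0.5, 0.4], [1.1, -0.9], [0.6, -1.8], [-1.7, 1.5], [-0.3, 0.8], [0.9, 0.1]]
[ 0.60951567 -0.23968877]
[ 0.51851766 -0.14077789]
yaw -0.24 d world cm [ -0.54 -28.22   0.18] twist -5.24
[-4.7, -0.07, -0.03, -0.87]
[-4.7, -0.14, -0.03, -0.87]
[-4.7, -0.21, -0.03, -0.87]
[-4.7, -0.29, -0.03, -0.87]
[-4.69, -0.36, -0.03, -0.87]
[-4.68, -0.43, -0.03, -0.87]
```

Emit:
{"method": "jog_arm", "body": {
  "deltas": [1,-3,0,0,-1.5,1,-4.5,-0.1,0,-1.5,1,-5,-0.2,0,-1.5,1,-5,-0.4,0,-1.5,1,-3,-0.2,0,0]
}}

```text
t: 4.7
ee_pos: [0.5247, -0.0665, 0.2469]
tool_rot: [[-0.099, 0.995, 0.0], [0.995, 0.099, -0.001], [-0.001, 0.0, -1.0]]
contact_force: [0.9, 0.9, -0.9]
grip_width: 0.0327
grasp_force: 35.5
```

Emit:
{"method": "jog_arm", "body": {
  "deltas": [1,0,0,0,0,1,0,0,0,0,1,0,0,0,0,1,0,0,0,0,1,0,0,0,0]
}}

```text
t: 5.2
ee_pos: [0.5253, -0.0624, 0.2464]
tool_rot: [[-0.102, 0.995, 0.0], [0.995, 0.102, 0.0], [0.0, 0.0, -1.0]]
contact_force: [-0.1, 0.1, -0.0]
grip_width: 0.0328
grasp_force: 35.5
```

```bash
python3 -c "
from h import *
shot('w3')"
```

Emit:
{"method": "jog_arm", "body": {
  "deltas": [1,-2.5,0,0,0,1,-3,-0.1,0,0,1,-2,0,0,0,1,0,0,0,0,1,0,0,0,0]
}}

```text
t: 5.75
ee_pos: [0.5318, -0.1376, 0.2461]
tool_rot: [[-0.1, 0.995, -0.0], [0.995, 0.1, 0.001], [0.001, -0.0, -1.0]]
contact_force: [-0.3, 0.1, -0.1]
grip_width: 0.0327
grasp_force: 35.5
```

```bash
python3 -c "
from h import *
shot('w4')
a=cv2.imread('pics/w3.png');b=cv2.imread('pics/w4.png')
cv2.imwrite('pics/m2.png',cv2.resize(np.hstack([a[:,160:480],b[:,160:480]]),(800,600)))
th=np.radians(6.09);R=np.array([[np.cos(th),-np.sin(th)],[np.sin(th),np.cos(th)]]);t=np.array([.564,-.1902])
L=[(x,y) for x in(-.04,.04) for y in(-.098,-.054,.054,.098)]
for n in('w3','w4'):print(((proj(load(n),[np.r_[R@q+t,.126] for q in L])-[160,0])*1.25+[400*(n=='w4'),0]).round(0).tolist())
"
```

```text
[[178.0, 568.0], [177.0, 525.0], [174.0, 399.0], [173.0, 338.0], [280.0, 568.0], [283.0, 524.0], [293.0, 398.0], [297.0, 338.0]]
[[579.0, 491.0], [578.0, 440.0], [575.0, 291.0], [573.0, 220.0], [689.0, 491.0], [693.0, 439.0], [703.0, 291.0], [708.0, 219.0]]
```

View pics/m2.png

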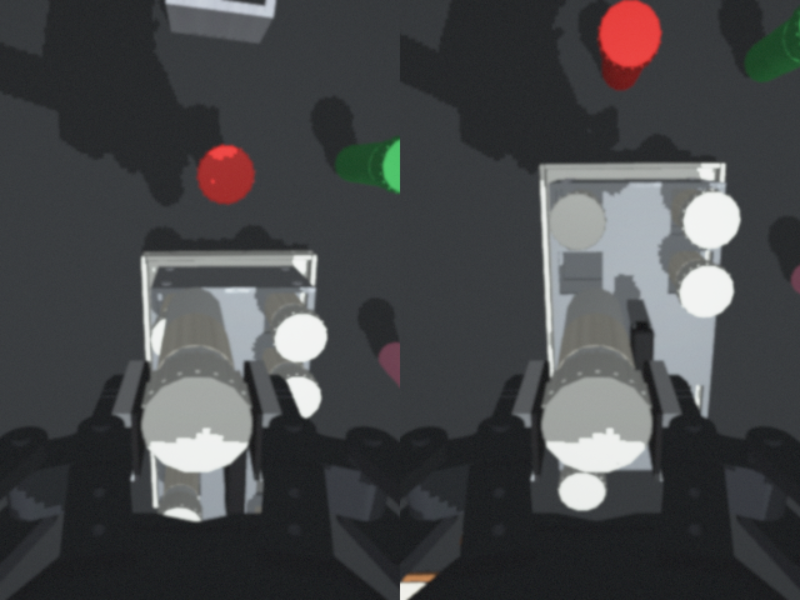

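In the right view the carrier caps are at (578,222), (712,220), (706,292) and (582,491). The free pocket opening is at about (581,272) and the held cap at about (596,424). I'll refit the carrier pose from these.

```bash
python3 - <<'E'
from h import *
from cell import sensors
p=load('w4');f=lambda u,v:((u-400)/1.25+160,v/1.25)
C=[plane(p,f(*q),.126) for q in((578,222),(712,220),(706,292),(582,491))]
L=[(-.04,.098),(.04,.098),(.04,.054),(-.04,-.098)]
R,t=fit(C,L)
P=R@(-.04,.054)+t;print('pocket',P,'hole seen',plane(p,f(581,272),.076),'other',R@(.04,-.054)+t)
print('tri c2',tri([(load('w3'),(300/1.25+160,337/1.25)),(p,f(712,220))]))
o=sensors.get_obs();cap=plane(p,f(596,424),.2745);print('held cap - tcp',cap-o['ee_pos'])
plan(o,(*P,.25),5.7,3)
E
```

```text
yaw 5.98 origin [ 0.5662 -0.1905] res [[-0.5, 0.7], [0.1, -0.3], [0.5, 0.4], [-0.1, -0.8]]
pocket [ 0.52084061 -0.14092847] hole seen [ 0.5207761  -0.14053136  0.076     ] other [ 0.61165651 -0.24000658]
tri c2 (array([ 0.59604225, -0.08881635,  0.12372993]), np.float64(0.0003286229426093134))
held cap - tcp [-0.00021667  0.00018662  0.02828036]
yaw 5.8 d world cm [-1.09 -0.37  0.38] twist 0.1
[-0.09, -0.37, -0.13, 0.03]
[-0.09, -0.37, -0.13, 0.03]
[-0.09, -0.37, -0.13, 0.03]
```

Emit:
{"method": "jog_arm", "body": {
  "deltas": [1,-0.3,-0.6,0,0,1,0,-0.5,3,0,1,0,0,2,0,1,0,0,0,0,1,0,0,0,0]
}}

```text
t: 6.3
ee_pos: [0.5212, -0.1418, 0.1968]
tool_rot: [[-0.101, 0.995, 0.0], [0.995, 0.101, 0.0], [0.0, 0.0, -1.0]]
contact_force: [0.2, 0.7, 0.1]
grip_width: 0.0332
grasp_force: 35.5
```

```bash
python3 - <<'E'
from h import *
from cell import sensors
o=sensors.get_obs();print(o['t'],o['ee_pos'])
plan(o,(.5208,-.1407,.0985),5.8,1)
E
```

```text
6.3 [ 0.52124603 -0.14184729  0.19680317]
yaw 5.81 d world cm [-0.04  0.11 -9.83] twist 0.01
[0.12, -0.03, 9.83, 0.01]
```

Emit:
{"method": "jog_arm", "body": {
  "deltas": [1,0.1,0,1.5,0,1,0,0,1.5,0,1,0,0,1.5,0,1,0,0,1,0,1,0,0,0,0]
}}

```text
t: 6.8
ee_pos: [0.5209, -0.141, 0.1411]
tool_rot: [[-0.101, 0.995, -0.001], [0.995, 0.101, 0.0], [0.0, -0.001, -1.0]]
contact_force: [-0.4, 0.6, -0.5]
grip_width: 0.0327
grasp_force: 35.5
```

Emit:
{"method": "jog_arm", "body": {
  "deltas": [1,0,0,1,0,1,0,0,1,0,1,0,0,1,0,1,0,0,0.8,0,1,0,0,0,0]
}}

```text
t: 7.3
ee_pos: [0.5204, -0.141, 0.1018]
tool_rot: [[-0.1, 0.995, -0.002], [0.995, 0.1, 0.001], [0.001, -0.002, -1.0]]
contact_force: [0.1, 0.5, -1.8]
grip_width: 0.0331
grasp_force: 35.4
```

Emit:
{"method": "jog_arm", "body": {
  "deltas": [1,0,0,0.2,0,1,0,0,0.2,0,1,0,0,0,0,0.4,0,0,0,0,0.35,0,0,0,0]
}}

```text
t: 7.8
ee_pos: [0.5213, -0.1413, 0.0996]
tool_rot: [[-0.101, 0.995, 0.001], [0.995, 0.101, -0.0], [-0.0, 0.001, -1.0]]
contact_force: [0.1, 0.3, 0.4]
grip_width: 0.0555
grasp_force: 0.0
```

Emit:
{"method": "jog_arm", "body": {
  "deltas": [0.35,0,0,0,0,0.35,0,0,0,0,0.35,0,0,0,0,0.35,0,0,-1,0,0.35,0,0,-2,0]
}}

```text
t: 8.3
ee_pos: [0.5201, -0.141, 0.1288]
tool_rot: [[-0.101, 0.995, -0.003], [0.995, 0.101, 0.001], [0.001, -0.003, -1.0]]
contact_force: [0.1, -0.0, 0.1]
grip_width: 0.0555
grasp_force: 0.0
```

Emit:
{"method": "jog_arm", "body": {
  "deltas": [0.2,0,0,-4,0,0.2,0,0,-4,0,0.1,3,0,-3,0,0,5,0,0,0,0,5,0,0,0]
}}

```text
t: 8.8
ee_pos: [0.5085, -0.011, 0.2415]
tool_rot: [[-0.098, 0.995, 0.004], [0.995, 0.098, 0.0], [-0.0, 0.004, -1.0]]
contact_force: [0.7, 0.6, -0.3]
grip_width: 0.0856
grasp_force: 0.0
```

```bash
python3 - <<'E'
from h import *
from cell import sensors
shot('w5')
cv2.imwrite('pics/w5c.png',cv2.imread('pics/w5.png')[150:450,160:560])
o=sensors.get_obs();print(o['ee_pos'])
plan(o,(.5240,.187,.23),0,6)
E
```

```text
[ 0.50668833 -0.00361299  0.24089824]
yaw 5.94 d world cm [ 1.73 19.06 -1.09] twist 5.94
[3.13, 0.62, 0.18, 0.99]
[3.14, 0.56, 0.18, 0.99]
[3.15, 0.51, 0.18, 0.99]
[3.16, 0.45, 0.18, 0.99]
[3.17, 0.4, 0.18, 0.99]
[3.17, 0.34, 0.18, 0.99]
```

View pics/w5c.png

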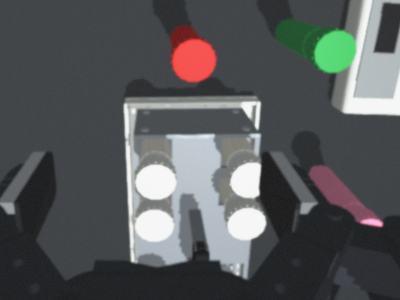

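The first tube is standing in its pocket: its cap at (154,224) is level with the neighbour at (247,222). I'll go for the second tube.

Emit:
{"method": "jog_arm", "body": {
  "deltas": [0,4,0.6,0,1.5,0,5,0.5,0,1.5,0,5,0.5,0,1.5,0,4,0.3,0,1.5,0,0.9,0,0,0]
}}

```text
t: 9.35
ee_pos: [0.516, 0.1811, 0.2398]
tool_rot: [[-0.0, 1.0, 0.001], [1.0, 0.0, 0.002], [0.002, 0.001, -1.0]]
contact_force: [-0.5, -0.7, -1.3]
grip_width: 0.0856
grasp_force: 0.0
```

Emit:
{"method": "jog_arm", "body": {
  "deltas": [0,0,0,0,0,0,0,0,0,0,0,0,0,0,0,0,0,0,3,0,0,0,0,4,0]
}}

```text
t: 9.85
ee_pos: [0.5178, 0.1765, 0.1709]
tool_rot: [[0.006, 1.0, 0.006], [1.0, -0.006, 0.002], [0.002, 0.006, -1.0]]
contact_force: [-0.5, -0.1, -1.0]
grip_width: 0.0854
grasp_force: 0.0
```

Emit:
{"method": "jog_arm", "body": {
  "deltas": [0,0.6,0.3,0,0,0,0.4,0.3,1,0,0,0,0,2,0,0,0,0,0,0,0,0,0,0,0]
}}

```text
t: 10.35
ee_pos: [0.523, 0.1877, 0.1406]
tool_rot: [[0.004, 1.0, 0.002], [1.0, -0.004, 0.001], [0.001, 0.002, -1.0]]
contact_force: [0.4, -0.2, 0.9]
grip_width: 0.0856
grasp_force: 0.0
```

Emit:
{"method": "jog_arm", "body": {
  "deltas": [0,0,0,2,0,0,0,0,1.5,0,0.3,0,0,0.8,0,0.5,0,0,0,0,0.8,0,0,0,0]
}}

```text
t: 10.85
ee_pos: [0.5228, 0.1877, 0.0974]
tool_rot: [[0.004, 1.0, 0.002], [1.0, -0.004, 0.001], [0.001, 0.002, -1.0]]
contact_force: [-0.2, 0.6, -0.5]
grip_width: 0.0439
grasp_force: 0.0
```

Emit:
{"method": "jog_arm", "body": {
  "deltas": [1,0,0,0,0,1,0,0,0,0,1,0,0,0,0,1,0,0,0,0,1,0,0,0,0]
}}

```text
t: 11.35
ee_pos: [0.5229, 0.1878, 0.0976]
tool_rot: [[0.004, 1.0, 0.003], [1.0, -0.004, 0.001], [0.001, 0.003, -1.0]]
contact_force: [-0.5, 0.6, 5.0]
grip_width: 0.0329
grasp_force: 34.7
```

Emit:
{"method": "jog_arm", "body": {
  "deltas": [1,0,0,-1,0,1,0,0,-2,0,1,0,0,-4,0,1,0,0,-4,0,1,0,0,-4.5,0]
}}

```text
t: 11.85
ee_pos: [0.5211, 0.1872, 0.2525]
tool_rot: [[0.004, 1.0, -0.002], [1.0, -0.004, -0.001], [-0.001, -0.002, -1.0]]
contact_force: [0.4, -0.6, -0.3]
grip_width: 0.0333
grasp_force: 35.5
```

```bash
python3 - <<'E'
from h import *
from cell import sensors
o=sensors.get_obs();print(o['ee_pos'])
plan(o,(.6117,-.24,.25),6,10)
E
```

```text
[0.52108068 0.18715903 0.25251228]
yaw -0.23 d world cm [  9.06 -42.72  -0.25] twist -6.23
[-4.27, 0.92, 0.03, -0.62]
[-4.28, 0.88, 0.03, -0.62]
[-4.29, 0.83, 0.03, -0.62]
[-4.3, 0.78, 0.03, -0.62]
[-4.3, 0.74, 0.03, -0.62]
[-4.31, 0.69, 0.03, -0.62]
[-4.32, 0.64, 0.03, -0.62]
[-4.33, 0.6, 0.03, -0.62]
[-4.33, 0.55, 0.03, -0.62]
[-4.34, 0.5, 0.03, -0.62]
```

Emit:
{"method": "jog_arm", "body": {
  "deltas": [1,-3,0.9,0,-0.6,1,-4.3,0.9,0,-0.6,1,-4.3,0.8,0,-0.6,1,-4.3,0.8,0,-0.6,1,-4.3,0.7,0,-0.6]
}}

```text
t: 12.35
ee_pos: [0.5665, -0.0155, 0.2517]
tool_rot: [[-0.049, 0.999, -0.0], [0.999, 0.049, 0.0], [0.0, -0.0, -1.0]]
contact_force: [0.1, 0.3, 0.7]
grip_width: 0.0327
grasp_force: 35.6
```

Emit:
{"method": "jog_arm", "body": {
  "deltas": [1,-4.3,0.7,0,-0.6,1,-4.3,0.6,0,-0.6,1,-4.3,0.6,0,-0.6,1,-4.3,0.5,0,-0.6,1,-4.3,0.5,0,-0.6]
}}

```text
t: 12.85
ee_pos: [0.6102, -0.228, 0.2516]
tool_rot: [[-0.101, 0.995, -0.0], [0.995, 0.101, 0.0], [0.0, -0.0, -1.0]]
contact_force: [0.6, -0.8, -0.1]
grip_width: 0.0328
grasp_force: 35.6
```

Emit:
{"method": "jog_arm", "body": {
  "deltas": [1,-1.2,0,0,0,1,0,0,0,0,1,0,0,0,0,1,0,0,0,0,1,0,0,0,0]
}}

```text
t: 13.35
ee_pos: [0.6116, -0.2367, 0.2517]
tool_rot: [[-0.102, 0.995, 0.0], [0.995, 0.102, 0.0], [0.0, 0.0, -1.0]]
contact_force: [0.1, -0.2, -0.8]
grip_width: 0.0326
grasp_force: 35.5
```

```bash
python3 - <<'E'
from h import *
from cell import sensors
p,im=shot('w6')
cv2.imwrite('pics/w6c.png',cv2.resize(im[100:450,140:500],None,fx=1.7,fy=1.7,interpolation=2))
o=sensors.get_obs();print(o['ee_pos'])
plan(o,(.6117,-.24,.2),6,1)
th=np.radians(5.98);R=np.array([[np.cos(th),-np.sin(th)],[np.sin(th),np.cos(th)]]);t=np.array([.5662,-.1905])
L=[(x,y) for x in(-.04,.04) for y in(-.098,-.054,.054,.098)]
print(((proj(p,[np.r_[R@q+t,.126] for q in L]+[np.r_[R@(.04,-.054)+t,.076]])-[140,100])*1.7).round(0).tolist())
E
```

```text
[ 0.61169241 -0.23687777  0.25169478]
yaw 5.87 d world cm [ 0.   -0.31 -5.17] twist -0.13
[-0.31, -0.03, 5.17, -0.13]
[[137.0, 312.0], [129.0, 226.0], [108.0, -22.0], [99.0, -139.0], [300.0, 312.0], [300.0, 226.0], [300.0, -23.0], [299.0, -141.0], [300.0, 200.0]]
```

View pics/w6c.png

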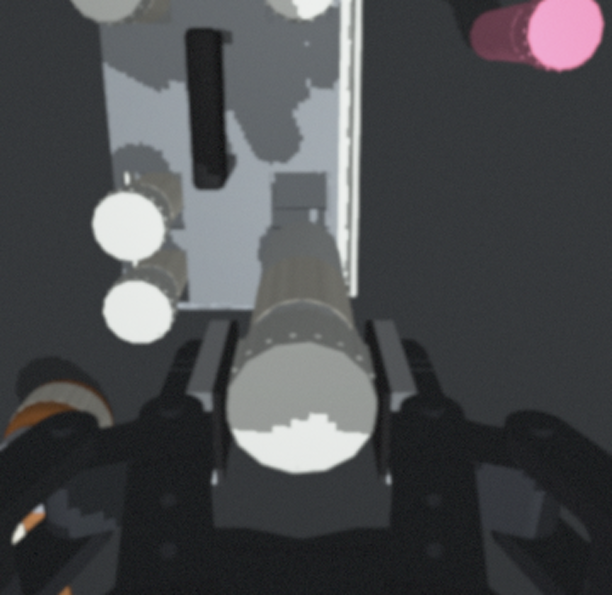

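The caps at (129,226) and (138,312) match the prediction, and so does the free pocket opening, centred at column 300. I'll descend.

Emit:
{"method": "jog_arm", "body": {
  "deltas": [1,-0.3,0,1,0,1,0,0,3,0,1,0,0,1.5,0,1,0,0,0,0,1,0,0,0,0]
}}

```text
t: 13.9
ee_pos: [0.6121, -0.2412, 0.1962]
tool_rot: [[-0.101, 0.995, -0.0], [0.995, 0.101, 0.0], [0.0, -0.0, -1.0]]
contact_force: [0.2, 0.8, -1.0]
grip_width: 0.0334
grasp_force: 35.5
```

Emit:
{"method": "jog_arm", "body": {
  "deltas": [1,0.1,0,1.5,0,1,0,0,1.5,0,1,0,0,1.5,0,1,0,0,1,0,1,0,0,0,0]
}}

```text
t: 14.4
ee_pos: [0.6116, -0.2401, 0.1407]
tool_rot: [[-0.101, 0.995, -0.001], [0.995, 0.101, 0.001], [0.001, -0.001, -1.0]]
contact_force: [-0.9, -0.7, -0.0]
grip_width: 0.0327
grasp_force: 35.5
```

Emit:
{"method": "jog_arm", "body": {
  "deltas": [1,0,0,1,0,1,0,0,1,0,1,0,0,1,0,1,0,0,0.8,0,1,0,0,0,0]
}}

```text
t: 14.9
ee_pos: [0.6111, -0.2399, 0.1015]
tool_rot: [[-0.101, 0.995, -0.003], [0.995, 0.101, 0.001], [0.002, -0.003, -1.0]]
contact_force: [-0.5, 0.4, -0.1]
grip_width: 0.0331
grasp_force: 35.5
```

Emit:
{"method": "jog_arm", "body": {
  "deltas": [1,0,0,0.2,0,1,0,0,0.1,0,1,0,0,0,0,0.4,0,0,0,0,0.35,0,0,0,0]
}}

```text
t: 15.4
ee_pos: [0.6121, -0.2403, 0.1007]
tool_rot: [[-0.101, 0.995, 0.001], [0.995, 0.101, -0.0], [-0.0, 0.001, -1.0]]
contact_force: [-0.1, 0.1, -0.2]
grip_width: 0.0555
grasp_force: 0.0
```

Emit:
{"method": "jog_arm", "body": {
  "deltas": [0.35,0,0,0,0,0.35,0,0,0,0,0.35,0,0,0,0,0.35,0,0,-1,0,0.35,0,0,-2,0]
}}

```text
t: 15.9
ee_pos: [0.6109, -0.2399, 0.1295]
tool_rot: [[-0.101, 0.995, -0.003], [0.995, 0.101, 0.001], [0.002, -0.003, -1.0]]
contact_force: [0.3, -0.4, -0.2]
grip_width: 0.0554
grasp_force: 0.0
```

Emit:
{"method": "jog_arm", "body": {
  "deltas": [0.2,0,0,-4,0,0.2,0,0,-4,0,0.1,0,-2,-3,0,0,0,-2.5,0,0,0,0,0,0,0]
}}

```text
t: 16.4
ee_pos: [0.5652, -0.2452, 0.243]
tool_rot: [[-0.099, 0.995, 0.002], [0.995, 0.099, -0.001], [-0.002, 0.002, -1.0]]
contact_force: [1.2, -0.4, 0.7]
grip_width: 0.0851
grasp_force: 0.0
```

Emit:
{"method": "jog_arm", "body": {
  "deltas": [0,-2,0,0,0,0,-2,0,0,0,0,0,0,0,0,0,0,0,0,0,0,0,0,0,0]
}}

```text
t: 16.9
ee_pos: [0.5713, -0.2846, 0.2396]
tool_rot: [[-0.1, 0.995, -0.001], [0.995, 0.1, 0.001], [0.001, -0.001, -1.0]]
contact_force: [-0.8, -0.2, -0.1]
grip_width: 0.0856
grasp_force: 0.0
```

```bash
python3 - <<'E'
from h import *
from cell import sensors,vision
p,im=shot('w7')
s=vision.read_camera('scene')[150:260,170:320]
cv2.imwrite('pics/w7c.png',np.hstack([cv2.resize(im[0:480,120:520],(400,480)),cv2.resize(s,(400,293))[:,:] if 0 else np.vstack([cv2.resize(s,(400,293),interpolation=2),np.zeros((187,400,3),np.uint8)])]))
o=sensors.get_obs();print(o['ee_pos'])
th=np.radians(5.98);R=np.array([[np.cos(th),-np.sin(th)],[np.sin(th),np.cos(th)]]);t=np.array([.5662,-.1905])
L=[(x,y) for x in(-.04,.04) for y in(-.098,-.054,.054,.098)]
print(((proj(p,[np.r_[R@q+t,.126] for q in L]+[np.r_[R@(0,y)+t,.14] for y in(-.034,.034)])-[120,0])).round(0).tolist())
plan(o,(*t,.2),6,1)
E
```

```text
[ 0.57127377 -0.28425087  0.23997036]
[[151.0, 238.0], [148.0, 180.0], [142.0, 13.0], [139.0, -66.0], [256.0, 238.0], [259.0, 180.0], [266.0, 12.0], [269.0, -66.0], [204.0, 153.0], [204.0, 41.0]]
yaw 5.8 d world cm [-0.51  9.38 -4.  ] twist -0.2
[9.38, 0.44, 4.0, -0.2]
```

View pics/w7c.png

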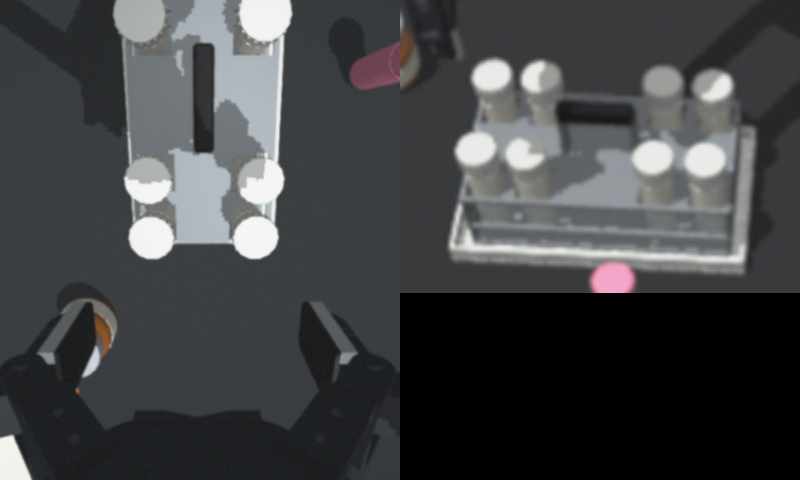

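The wrist and scene views show all eight caps level, matching the prediction. The handle bar runs from (204,41) to (204,153) and fits z = 0.14 at its top. Next I'll grasp the handle.

Emit:
{"method": "jog_arm", "body": {
  "deltas": [0,3,0.1,0,0,0,4,0.2,0,0,0,2.4,0.1,2,0,0,0,0,3,0,0,0,0,0,0],
  "grip_force": 100
}}

```text
t: 17.5
ee_pos: [0.5634, -0.1886, 0.1869]
tool_rot: [[-0.103, 0.995, -0.007], [0.995, 0.103, 0.003], [0.004, -0.007, -1.0]]
contact_force: [-0.1, -0.5, -0.1]
grip_width: 0.0855
grasp_force: 0.0
```

Emit:
{"method": "jog_arm", "body": {
  "deltas": [0,0,0,0,0,0,0,0,0,0,0,0,0,0,0,0,0,0,0,0,0,0,0,0,0]
}}

```text
t: 18.0
ee_pos: [0.5659, -0.191, 0.1908]
tool_rot: [[-0.1, 0.995, 0.001], [0.995, 0.1, -0.0], [-0.0, 0.001, -1.0]]
contact_force: [-0.2, -0.7, 0.3]
grip_width: 0.0853
grasp_force: 0.0
```

```bash
python3 - <<'E'
from h import *
from cell import sensors
plan(sensors.get_obs(),(.5662,-.1905,.11),6,1)
E
```

```text
yaw 5.74 d world cm [ 0.03  0.05 -8.08] twist -0.26
[0.05, 0.04, 8.08, -0.26]
```

Emit:
{"method": "jog_arm", "body": {
  "deltas": [0,0,0,2.5,-0.2,0,0,0,3,0,0,0,0,2,0,0.3,0,0,0.6,0,0.5,0,0,0,0]
}}

```text
t: 18.5
ee_pos: [0.5654, -0.1906, 0.1088]
tool_rot: [[-0.104, 0.995, -0.001], [0.995, 0.104, 0.001], [0.001, -0.001, -1.0]]
contact_force: [0.0, 0.8, -0.1]
grip_width: 0.059
grasp_force: 0.0
```

Emit:
{"method": "jog_arm", "body": {
  "deltas": [0.7,0,0,0,0,0.8,0,0,0,0,0.9,0,0,0,0,1,0,0,0,0,1,0,0,0,0]
}}

```text
t: 19.0
ee_pos: [0.5659, -0.191, 0.1106]
tool_rot: [[-0.104, 0.995, 0.001], [0.995, 0.104, -0.001], [-0.001, 0.001, -1.0]]
contact_force: [-2.4, -0.1, 5.5]
grip_width: 0.0129
grasp_force: 98.6
```

Emit:
{"method": "jog_arm", "body": {
  "deltas": [1,0,0,0,0,1,0,0,0,0,1,0,0,0,0,1,0,0,0,0,1,0,0,0,0]
}}

```text
t: 19.5
ee_pos: [0.5659, -0.191, 0.1106]
tool_rot: [[-0.104, 0.995, 0.001], [0.995, 0.104, -0.001], [-0.001, 0.001, -1.0]]
contact_force: [-2.5, -1.0, 6.4]
grip_width: 0.0124
grasp_force: 98.6
```

Gripped. I'll lift gently.

Emit:
{"method": "jog_arm", "body": {
  "deltas": [1,0,0,-0.3,0,1,0,0,-0.6,0,1,0,0,-0.8,0,1,0,0,-1,0,1,0,0,-1,0]
}}

```text
t: 20.0
ee_pos: [0.5657, -0.1906, 0.147]
tool_rot: [[-0.104, 0.995, -0.0], [0.995, 0.104, 0.0], [0.0, -0.0, -1.0]]
contact_force: [0.1, -0.3, -6.7]
grip_width: 0.0122
grasp_force: 97.6
```

Emit:
{"method": "jog_arm", "body": {
  "deltas": [1,0,0,-1,0,1,0,0,-1,0,1,0,0,-1,0,1,0,0,-1,0,1,0,0,-1,0]
}}

```text
t: 20.5
ee_pos: [0.5656, -0.1907, 0.1972]
tool_rot: [[-0.104, 0.995, 0.0], [0.995, 0.104, 0.0], [0.0, 0.0, -1.0]]
contact_force: [-0.5, 0.5, -5.9]
grip_width: 0.0124
grasp_force: 97.5
```

Emit:
{"method": "jog_arm", "body": {
  "deltas": [1,0,0,-0.7,0,1,0,0,-0.4,0,1,0,0,-0.2,0,1,0,0,0,0,1,0,0,0,0]
}}

```text
t: 21.0
ee_pos: [0.5654, -0.1906, 0.2088]
tool_rot: [[-0.104, 0.995, -0.001], [0.995, 0.104, 0.0], [0.001, -0.001, -1.0]]
contact_force: [0.5, -1.3, -6.6]
grip_width: 0.0126
grasp_force: 97.5
```

Emit:
{"method": "jog_arm", "body": {
  "deltas": [1,0,0,0,0,1,0,0,0,0,1,0,0,0,0,1,0,0,0,0,1,0,0,0,0]
}}

```text
t: 21.5
ee_pos: [0.5657, -0.1907, 0.2093]
tool_rot: [[-0.104, 0.995, 0.0], [0.995, 0.104, 0.0], [0.0, 0.0, -1.0]]
contact_force: [-0.3, 1.0, -7.0]
grip_width: 0.0128
grasp_force: 97.5
```

```bash
python3 - <<'E'
from cell import sensors,vision
import cv2,numpy as np
s=vision.read_camera('scene')[120:260,150:340];w=vision.read_camera('wrist')
cv2.imwrite('pics/end.png',np.hstack([cv2.resize(s,(440,324),interpolation=2),cv2.resize(w,(360,324))]))
o=sensors.get_obs();print(o['t'],o['ee_pos'],o['contact_force'],o['wrist_torque'],o['grasp_force'],o['grip_width'],abs(o['qd']).max())
E
```

```text
21.6 [ 0.56567358 -0.19068549  0.20929683] [ 0.26113382  0.10474368 -6.72555924] [-0.0432026  -0.03690715 -0.05852328] 97.54604458808899 0.012648249034203883 0.011823406660427822
```

View pics/end.png

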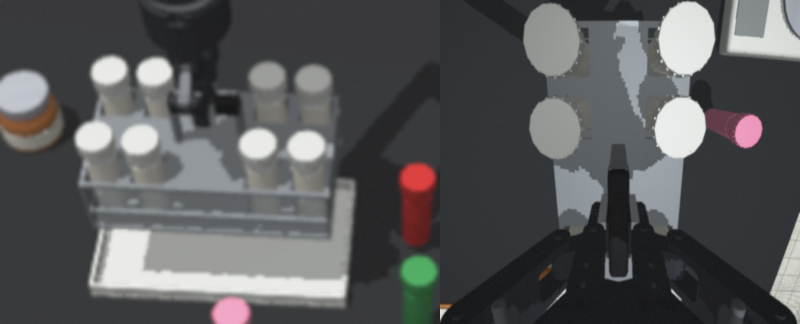

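The carrier hangs level above the tray with all eight tubes in it. The measured load of 6.7 N fits the full weight of about 6.3 N. Handing in.

```bash
python3 -c "
from cell import hand_in
print(hand_in())"
```

```text
the job is handed in; nothing more can be done
None
```

Both tubes are in the free pockets and the full carrier is held still and level about 10 cm above its tray, handed in at 21.6 s of the 62 s allowed; `hand_in()` returned no verdict.

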